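Put the plugged LC columns away in their tray

ROBOT

A 7-joint arm with a two-finger parallel gripper is mounted at the origin on the work surface. World frame = base frame: x ahead of the robot, y to its left, z up, the work surface at z = 0. Lengths are in m, angles in rad, forces in N, time in s.
With the tool pointing down it reaches from about 0.4 to 0.875 m from the base axis. Payload 19.3 kg.
Tool frame: the origin (TCP) lies midway between the tips of the shut fingers; the grasp point (between the pads) lies 19 mm behind it; z points along the fingers, y is the line along which they close (so a half turn about z gives the same grasp; the last joint's range is limited). The gripper opens to 85 mm and grips with 20 to 120 N. Pads are 22 mm wide; open, the fingers measure 114 mm over their backs; the gripper's body (76 mm by 85 mm) begins 54 mm behind the grasp point. The pads swing forward as they close: fully open they stand 13 mm farther back than shut.
Start: joints at [-1.233, 0.521, -0.036, 1.599, 0.021, 1.021, -0.113], TCP at [0.248, 0.574, 0.231] pointing down, gripper open.
Joint ranges: [-2.91, 2.91], [-0.3, 2.13], [-1.5, 1.42], [0.17, 2.43], [-1.26, 4.41], [0.16, 1.93], [-2.52, 2.52]. Speed limits (rad/s): [1.89, 1.89, 2.39, 2.39, 3.01, 3.01, 3.01].

INTERFACE

Orientations are given as [roll, pitch, yaw] about the fixed x, y, z axes, in that order (R = Rz(yaw) Ry(pitch) Rx(roll)).
In Python, from workcell import bot gives the robot as it stands.
- The arm moves only by the tool move_arm, never from a script. Its argument "moves" is a list that holds one entry, the list of rows, each a list of 7 numbers: the opening, from 0 (shut) to 1 (fully open), then the shift along the tool's x, y, z in units of 1000 mm (1.0 is 1000 mm), then the turn, a rotation vector about the tool's x, y, z in units of 2 pi rad (1.0 is 2 pi rad). A call has 1 to 5 rows; each row is the pose to reach, as a shift and turn from the pose commanded when the call began, along the tool's axes at that moment, turning the shorter way round; what a row does not reach only later rows make up. A row lasts 1/10 s, in which the tool goes at most 50 mm and 8.59 degrees, less where a joint would pass 70% of its speed; a pose out of reach is approached as far as the arm can. A call with a number of a shift or a turn outside -1 to 1 is refused whole. A call with a gripper value outside its range is refused whole. The fingers move at their own pace and stop on an object; "force" is the grip in N (left out, the last holds). Time passes only in rows, so rows that repeat a pose let the fingers close. It gives the time, the measured TCP pose, the force, the opening and the grip force at its end, in the units of the state.
- bot.observe(): the state, without advancing time (a new reading comes with each control period).
- bot.grab_frame(name): name is "scene" or "top" or "wrist"; returns the picture (420x560x3 uint8, red, green, blue); there is no depth.
- bot.camera_params(name): a dict with "vertical_fov" (degrees; the focal length in pixels is half the picture's height over the tangent of half this angle, whatever the lens; pixels are square), "cx", "cy" (the principal point, pixels), "R" (3x3) and "t" (3): a world point X has camera coordinates R X + t. Camera axes: x right, y down, z forward; pixel columns grow to the right and rows downward; lengths in m; the calibration is good to about 2 mm. A picture is of the moment at which its call begins: read the wrist's pose just before it. camera_params takes no time and is no camera call; for the wrist camera it gives the pose at the moment of the call.
- bot.job_done(): hands the job in; it is judged then, once.
The state is a dict: "clock": time; "qpos": joint angles; "qd": joint speeds; "joint_efforts": joint torques, N m; "position": TCP position; "tool_rot": TCP orientation; "force": force on the tool from outside, world axes, zero at the start; "moment": the same for the moment, N m; "grip_width": finger opening in m; "finger_force": force on a finger pad.
Only numpy, scipy, OpenCV 4.12 (cv2) and the standard library are available. Lean on these libraries where they do the work, as an engineer would, in place of code of your own. Each camera call takes 0.05 s, during which the arm holds its last target. There are 200 camera calls.

TASK

Put the three chromatography columns that have a black plug in both ends away in the white storage tray, each lying flat in the pocket made for its own length: long in long, medium in medium, short in short. Leave the two columns without plugs lying where they are on the bench.

Things in the scene. Friction and masses are not known exactly. Their poses are not given: they have to be found in the camera images.
- column_long: the long plugged steel column lying on its side: tube 12 mm in diameter between hexagonal end fittings (18 mm across flats, 20 mm long), a black plug (14 mm across, 14 mm long) in each end; 168 mm long over plugs. Origin on the axis at mid-length (centre of mass), 9 mm above its support; x runs along the tube (either way), it may have rolled about x. Bare tube between fittings 100 mm long. Grip it there. 160 g.
- column_medium: the medium plugged steel column lying on its side: tube 12 mm in diameter between hexagonal end fittings (18 mm across flats, 20 mm long), a black plug (14 mm across, 14 mm long) in each end; 133 mm long over plugs. Origin on the axis at mid-length (centre of mass), 9 mm above its support; x runs along the tube (either way), it may have rolled about x. Bare tube between fittings 65 mm long. Grip it there. 130 g.
- column_short: the short plugged steel column lying on its side: tube 12 mm in diameter between hexagonal end fittings (18 mm across flats, 20 mm long), a black plug (14 mm across, 14 mm long) in each end; 98 mm long over plugs. Origin on the axis at mid-length (centre of mass), 9 mm above its support; x runs along the tube (either way), it may have rolled about x. Bare tube between fittings 30 mm long. Grip it there. 100 g.
- bare_long: look-alike to leave (long), unplugged steel column lying on its side: tube 12 mm in diameter between hexagonal end fittings (18 mm across flats, 20 mm long), NO plugs, bare ends with a small dark hole; 140 mm long. Origin on the axis at mid-length (centre of mass), 9 mm above its support; x runs along the tube (either way), it may have rolled about x. Bare tube between fittings 100 mm long.
- bare_medium: look-alike to leave (medium), unplugged steel column lying on its side: tube 12 mm in diameter between hexagonal end fittings (18 mm across flats, 20 mm long), NO plugs, bare ends with a small dark hole; 105 mm long. Origin on the axis at mid-length (centre of mass), 9 mm above its support; x runs along the tube (either way), it may have rolled about x. Bare tube between fittings 65 mm long.
- pocket_long: long pocket, black floor, grey walls, 184 mm long (x) by 34 mm wide (y) inside, in a fixed 200 x 66 mm insert of the tray. Origin under its centre, 5 mm above the bench; pocket floor 4 mm above the origin, walls 16 mm above the floor. Side walls only along the outer 30 mm at each end; the middle 124 mm is open across the insert, down to the floor, as room for fingers.
- pocket_medium: medium pocket, black floor, grey walls, 149 mm long (x) by 34 mm wide (y) inside, in a fixed 200 x 66 mm insert of the tray. Origin under its centre, 5 mm above the bench; pocket floor 4 mm above the origin, walls 16 mm above the floor. Side walls only along the outer 30 mm at each end; the middle 89 mm is open across the insert, down to the floor, as room for fingers.
- pocket_short: short pocket, black floor, grey walls, 114 mm long (x) by 34 mm wide (y) inside, in a fixed 200 x 66 mm insert of the tray. Origin under its centre, 5 mm above the bench; pocket floor 4 mm above the origin, walls 16 mm above the floor. Side walls only along the outer 30 mm at each end; the middle 54 mm is open across the insert, down to the floor, as room for fingers.
- tray: white storage tray, 208 x 214 x 22 mm, fixed to the bench; origin under its centre. Its three inserts lie side by side in any order, parallel to its x axis, 68 mm apart along its y axis. A column in the next pocket lies only about 68 mm away, centre to centre: open the fingers only partly there.
Not all that is in view belongs to the job. What is shaped like the column_long but green is not meant.

How it is judged:
At the end, for the whole second after the job is handed in: Each plugged column lies flat and at rest in the pocket of its own length: centre within 14 mm of the pocket's centre seen from above, axis 8 to 20 mm above the pocket's origin, within 0.25 rad of the pocket's direction. Both unplugged columns are within 20 mm of where they started (horizontal distance between column_long and pocket_long below 0.014 m and z of column_long in the frame of pocket_long between 0.008 and 0.02 m and angle between the x axis of column_long and the x axis of pocket_long, either way round below 0.25 rad and linear speed of each of column_long, column_medium, column_short below 0.02 m/s and angular speed of each of column_long, column_medium, column_short below 0.3 rad/s and horizontal distance between column_medium and pocket_medium below 0.014 m and z of column_medium in the frame of pocket_medium between 0.008 and 0.02 m and angle between the x axis of column_medium and the x axis of pocket_medium, either way round below 0.25 rad and horizontal distance between column_short and pocket_short below 0.014 m and z of column_short in the frame of pocket_short between 0.008 and 0.02 m and angle between the x axis of column_short and the x axis of pocket_short, either way round below 0.25 rad and distance of each of bare_long, bare_medium from where it was at the start of the episode below 0.02 m); the robot touches nothing.
It fails at once if the unplugged long column is moved more than 30 mm (distance of bare_long from where it was at the start of the episode above 0.03 m).
It fails at once if the unplugged medium column is moved more than 30 mm (distance of bare_medium from where it was at the start of the episode above 0.03 m).
It also fails if it takes over 88 s, if anything falls off the work surface, if the arm or the gripper's body presses on something with over 40 N, if the wrist force passes 120 N, or if a joint passes its speed limit or range.

## Working session

There is one attempt and no reset: what is moved stays moved. The work goes in short steps, Python scripts to look and compute and a tool call to move; the robot and the scene stay as the last step left them, time stands still between calls to the robot, and variables do not carry over. Pictures are saved under pics/ and viewed, at most 14 in all, crops included, and the job is handed in when it is done.

Besides the shell and the picture viewer there is one more tool, called after ">>>" in YAML: its name, and indented under it one key for each argument. move_arm: Moves the arm, as the interface text tells. Shifts and turns lie within -1 to 1; 1 stands for 1000 mm of shift or 2 pi rad of turn. Its arguments: {"type":"object","properties":{"moves":{"type":"array"},"force":{"type":"number"}},"required":["moves"]}

```bash
mkdir -p pics; python3 - <<'E'
from workcell import bot
import cv2,numpy as np
s=bot.observe();print(s['clock'],s['position'],s['tool_rot'],s['grip_width'])
for n in("top","scene"):
    f=bot.grab_frame(n);cv2.imwrite(f'pics/{n}0.png',f[:,:,::-1]);p=bot.camera_params(n);print(n,p)
E
```

```text
0.0 [0.24773254 0.5734363  0.23074708] [-3.14048855e+00  5.36727279e-05  2.73385783e+00] 0.08501965314168218
top {'vertical_fov': 49.97590576279607, 'cx': 282.6526853296726, 'cy': 211.36339022609536, 'R': array([[ 0.01228256, -0.9999155 , -0.00425752],
       [-0.98674262, -0.01143145, -0.16188988],
       [ 0.16182753,  0.0061895 , -0.98679965]]), 't': array([-0.03268828,  0.48785179,  1.053643  ])}
scene {'vertical_fov': 44.91359478862684, 'cx': 282.86436269606486, 'cy': 209.14071880087565, 'R': array([[ 0.83061695,  0.55647425, -0.02029523],
       [ 0.31449036, -0.49887568, -0.80760069],
       [-0.45953379,  0.66442416, -0.58938038]]), 't': array([-0.36655627, -0.12711521,  1.6405822 ])}
```

View pics/top0.png

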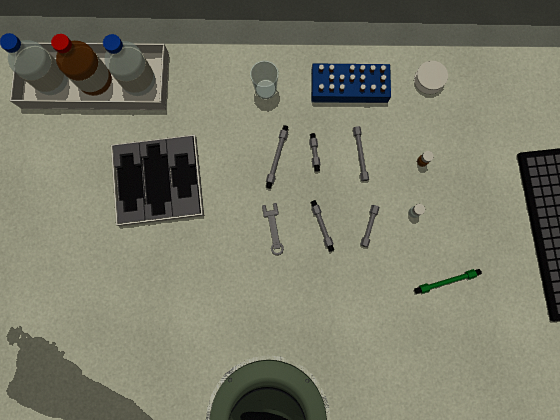

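View pics/scene0.png

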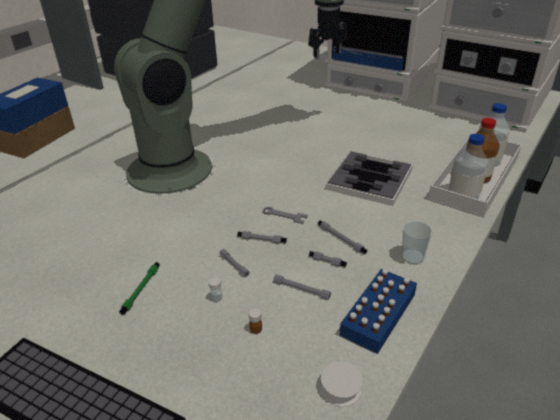

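The top view shows the tray around (157,180). The long plugged column is at (277,156), the short one at (315,152) and the medium one at (322,226). The bare columns are at (361,153) and (370,226). The green decoy and a wrench are also in view. I'll enlarge it.

```bash
python3 - <<'E'
import cv2
f=cv2.imread('pics/top0.png')
cv2.imwrite('pics/c1.png',cv2.convertScaleAbs(cv2.resize(f[115:265,255:395],None,fx=4,fy=4,interpolation=cv2.INTER_CUBIC),alpha=1.5))
cv2.imwrite('pics/c2.png',cv2.convertScaleAbs(cv2.resize(f[130:230,105:210],None,fx=6,fy=6,interpolation=cv2.INTER_CUBIC),alpha=1.8))
E
```

```text
(no output)
```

View pics/c1.png

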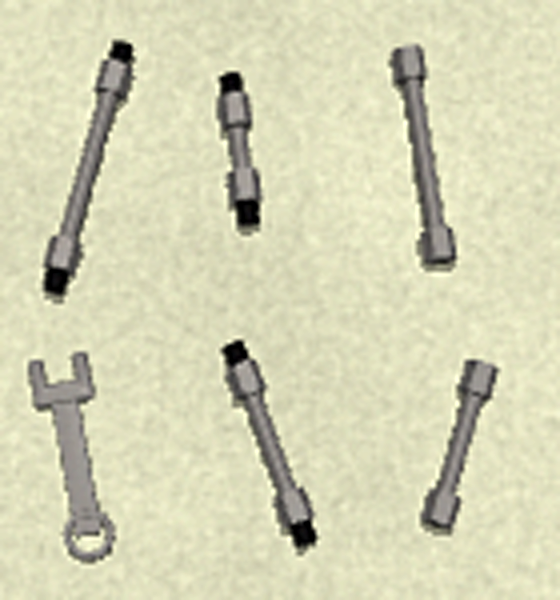

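View pics/c2.png

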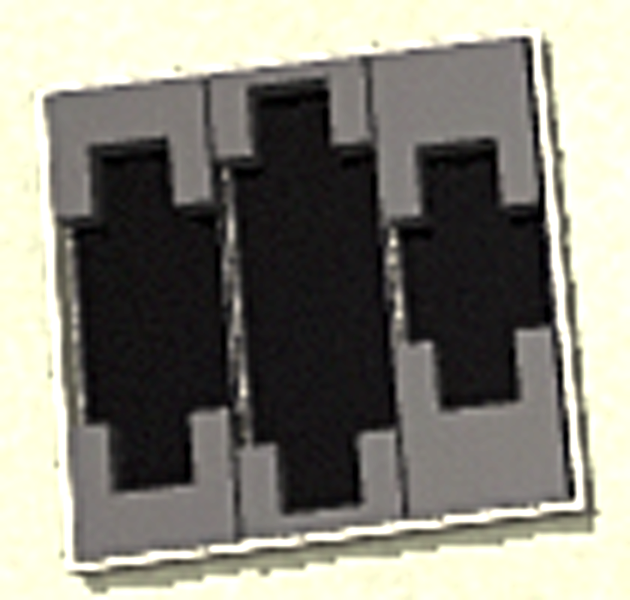

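The crop shows the pockets left to right as medium, long and short. The column ends in c1 are long (123,42)/(55,298), short (231,73)/(248,230) and medium (235,342)/(303,548). The tray corners in c2 are (45,95), (537,37), (585,512) and (72,568).

```bash
cat > h.py <<'E'
from workcell import bot
import numpy as np,cv2
def w(p,uv,z):
    f=210/np.tan(np.radians(p['vertical_fov']/2));R=p['R'];t=p['t']
    c=-R.T@t;d=R.T@np.array([(uv[0]-p['cx'])/f,(uv[1]-p['cy'])/f,1])
    return c+d*(z-c[2])/d[2]
def px(p,X):
    f=210/np.tan(np.radians(p['vertical_fov']/2));q=p['R']@np.array(X)+p['t'];return q[:2]/q[2]*f+[p['cx'],p['cy']]
E
python3 - <<'E'
from h import *
p=bot.camera_params('top');print('cam',-p['R'].T@p['t'])
def c(q,s,o):return (np.array(q)+.5)/s-.5+o
for n,a,b,L in[('long',(123,42),(55,298),168),('short',(231,73),(248,230),98),('med',(235,342),(303,548),133),('bl',(407,46),(438,266),140),('bm',(481,362),(438,530),105)]:
    A,B=[w(p,c(q,4,(255,115)),.009) for q in(a,b)];d=A-B
    print(n,((A+B)/2).round(4),np.hypot(*d[:2]).round(4),L,'yaw',np.arctan2(d[1],d[0]).round(3))
T=[w(p,c(q,6,(105,130)),.022) for q in((45,95),(537,37),(585,512),(72,568))]
print(np.round(T,4),np.mean(T,0),[np.linalg.norm(T[i]-T[i-3]).round(4) for i in range(4)])
for i,j in((0,3),(1,2)):
    d=T[i]-T[j];print(np.arctan2(d[1],d[0]))
d=T[0]-T[1];print(np.arctan2(-d[0],d[1]))
for z in(.009,.025):
  for n,q in[('m',[(90,145),(167,140),(191,482),(115,488)]),('l',[(250,83),(328,80),(360,505),(283,512)]),('s',[(418,145),(495,141),(518,400),(440,408)])]:
    P=[w(p,c(k,6,(105,130)),z) for k in q];print(z,n,np.mean(P,0).round(4),np.linalg.norm(P[0]-P[3]).round(4))
s=bot.observe();print(s['clock'],s['position'],s['tool_rot'])
E
```

```text
cam [ 0.3112772  -0.0336302   1.11857364]
long [ 0.634  -0.0105  0.009 ] 0.1738 168 yaw -0.237
short [ 0.6466 -0.1059  0.009 ] 0.1041 98 yaw 0.105
med [ 0.4585 -0.1242  0.009 ] 0.135 133 yaw 0.316
bl [ 0.6453 -0.2224  0.009 ] 0.1459 140 yaw 0.12
bm [ 0.459  -0.2426  0.009 ] 0.1092 105 yaw -0.265
[[0.6552 0.407  0.022 ]
 [0.683  0.2004 0.022 ]
 [0.4799 0.1717 0.022 ]
 [0.4543 0.3811 0.022 ]] [0.56810526 0.29007416 0.022     ] [np.float64(0.2084), np.float64(0.2051), np.float64(0.211), np.float64(0.2026)]
0.12819846788259176
0.140461731504523
0.1334509395148065
0.009 m [0.565  0.3649 0.009 ] 0.1492
0.009 l [0.5743 0.2961 0.009 ] 0.1868
0.009 s [0.5836 0.2279 0.009 ] 0.1147
0.025 m [0.5613 0.3592 0.025 ] 0.147
0.025 l [0.5705 0.2914 0.025 ] 0.1841
0.025 s [0.5797 0.2241 0.025 ] 0.1131
0.1 [0.24778806 0.57348066 0.23078898] [-3.14062735e+00  7.09346732e-05  2.73376677e+00]
```

```bash
cat >> h.py <<'E'
from scipy.spatial.transform import Rotation as Ro
def plan(*wps,start=None):
    """waypoints (x,y,z,yaw): prints shift(m)/turn(2pi) each relative to the one before"""
    if start is None:
        s=bot.observe();P=s['position'];R=Ro.from_euler('xyz',s['tool_rot'])
        print('now',round(s['clock'],2),P.round(4),s['tool_rot'].round(3),'w',round(s['grip_width'],4),'ff',s['finger_force'],'F',s['force'].round(1))
    else: P=np.array(start[:3]);R=Ro.from_euler('xyz',[np.pi,0,start[3]])
    for q in wps:
        T=Ro.from_euler('xyz',[np.pi,0,q[3]])
        d=R.inv().apply(np.array(q[:3])-P);r=(R.inv()*T).as_rotvec()
        print(q,'->',d.round(4),(r/2/np.pi).round(4),'len',np.linalg.norm(d).round(3),'deg',np.degrees(np.linalg.norm(r)).round(1))
        P=np.array(q[:3]);R=T
E
python3 - <<'E'
from h import *
plan((.4,.44,.25,3.0),(.53,.27,.28,3.275))
E
```

```text
now 0.1 [0.2478 0.5735 0.2308] [-3.141  0.     2.734] w 0.0851 ff 0.0 F [0.2 0.8 0.6]
(0.4, 0.44, 0.25, 3.0) -> [-0.1927 -0.0622 -0.0191] [-0.0002 -0.     -0.0424] len 0.203 deg 15.3
(0.53, 0.27, 0.28, 3.275) -> [-0.1527 -0.15   -0.03  ] [ 0.      0.     -0.0438] len 0.216 deg 15.8
```

>>> move_arm:
  moves:
    - [[1, -0.193, -0.062, -0.019, 0, 0, -0.0424], [1, -0.193, -0.062, -0.019, 0, 0, -0.0424], [1, -0.193, -0.062, -0.019, 0, 0, -0.0424], [1, -0.193, -0.062, -0.019, 0, 0, -0.0424], [1, -0.193, -0.062, -0.019, 0, 0, -0.0424]]
  force: 50

```text
clock: 0.6
position: [0.4059, 0.4352, 0.2507]
tool_rot: [-3.14, 0.003, 2.992]
force: [-0.2, 0.9, 0.1]
grip_width: 0.0851
finger_force: 0.0
```

>>> move_arm:
  moves:
    - [[1, -0.153, -0.15, -0.03, 0, 0, -0.0438], [1, -0.153, -0.15, -0.03, 0, 0, -0.0438], [1, -0.153, -0.15, -0.03, 0, 0, -0.0438], [1, -0.153, -0.15, -0.03, 0, 0, -0.0438], [1, -0.153, -0.15, -0.03, 0, 0, -0.0438]]

```text
clock: 1.1
position: [0.5336, 0.2655, 0.2807]
tool_rot: [-3.14, 0.001, -3.013]
force: [-0.7, -0.0, -0.1]
grip_width: 0.0852
finger_force: 0.0
```

```bash
python3 - <<'E'
from h import *
bot.grab_frame('wrist')
s=bot.observe();p=bot.camera_params('wrist');f=bot.grab_frame('wrist');cv2.imwrite('pics/w1.png',f[:,:,::-1])
np.savez('w1.npz',**p);print(-p['R'].T@p['t'],s['qd'].round(3))
for n,y in(('m',.0),('l',0),('s',0)):pass
plan((.634,-.0105,.28,2.905))
cv2.imwrite('pics/w1b.png',cv2.convertScaleAbs(cv2.resize(f[:,:,::-1],(784,588),interpolation=cv2.INTER_CUBIC),alpha=1.5))
E
```

```text
[0.46094779 0.25673168 0.422761  ] [-0.052 -0.    -0.029  0.019  0.002 -0.017 -0.078]
now 1.2 [0.5327 0.2671 0.2804] [-3.140e+00  1.000e-03 -3.013e+00] w 0.0856 ff 0.0 F [-0.4  0.1 -0. ]
(0.634, -0.0105, 0.28, 2.905) -> [-0.0648 -0.2883  0.0007] [-0.0002  0.0001  0.0582] len 0.296 deg 20.9
```

View pics/w1b.png

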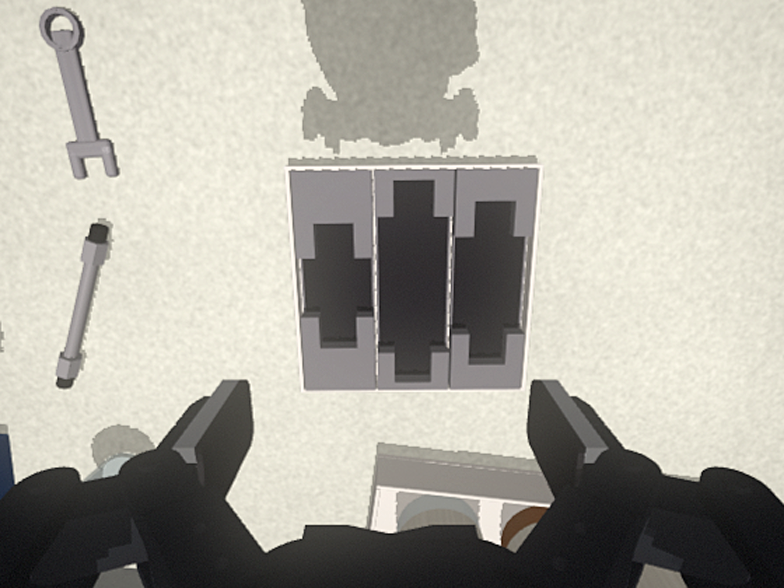

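The wrist view shows the tray rim corners at (291,168), (538,166), (523,388) and (303,389) on the 1.4x picture. The pocket rims read clearly too, and the long column is at left with ends near (100,222) and (64,387).

```bash
python3 - <<'E'
from h import *
p=dict(np.load('w1.npz'))
c=lambda q:(np.array(q)+.5)/1.4-.5
def quad(n,q,z):
    P=np.array([w(p,c(k),z) for k in q]);d=P[3]+P[2]-P[0]-P[1];e=P[0]+P[3]-P[1]-P[2]
    print(n,P.mean(0).round(4),'L',(np.linalg.norm(d)/2).round(4),'W',(np.linalg.norm(e)/2).round(4),'yaw',np.arctan2(d[1],d[0]).round(3),np.arctan2(e[0],-e[1]).round(3))
quad('tray',[(291,168),(538,166),(523,388),(303,389)],.022)
quad('l',[(393,181),(433,181),(431,381),(395,381)],.025)
quad('m',[(474,203),(514,203),(506,362),(469,362)],.025)
quad('s',[(314,225),(354,225),(356,346),(320,346)],.025)
A,B=w(p,c((100,222)),.009),w(p,c((64,387)),.009);d=B-A;print((A+B)/2,np.linalg.norm(d),np.arctan2(d[1],d[0]))
plan((.61,.12,.22,3.05),(.634,-.0105,.1,2.905))
E
```

```text
tray [0.5694 0.2913 0.022 ] L 0.2019 W 0.2052 yaw 0.136 0.134
l [0.5703 0.2907 0.025 ] L 0.1815 W 0.0332 yaw 0.142 0.128
m [0.5608 0.3581 0.025 ] L 0.1444 W 0.0337 yaw 0.15 0.128
s [0.5792 0.2238 0.025 ] L 0.1102 W 0.0333 yaw 0.126 0.128
[ 0.63426019 -0.00992783  0.009     ] 0.17292757587095922 -0.25262665475463225
now 1.2 [0.5327 0.2671 0.2804] [-3.140e+00  1.000e-03 -3.013e+00] w 0.0856 ff 0.0 F [-0.4  0.1 -0. ]
(0.61, 0.12, 0.22, 3.05) -> [-0.0578 -0.1557  0.0606] [-0.0002  0.0001  0.0351] len 0.177 deg 12.6
(0.634, -0.0105, 0.1, 2.905) -> [-0.0358 -0.1278  0.12  ] [-0.     -0.      0.0231] len 0.179 deg 8.3
```

>>> move_arm:
  moves:
    - [[0.6, -0.058, -0.156, 0.06, 0, 0, 0.035], [0.6, -0.058, -0.156, 0.06, 0, 0, 0.035], [0.6, -0.058, -0.156, 0.06, 0, 0, 0.035], [0.6, -0.058, -0.156, 0.06, 0, 0, 0.035], [0.6, -0.058, -0.156, 0.06, 0, 0, 0.035]]

```text
clock: 1.7
position: [0.6093, 0.1202, 0.2183]
tool_rot: [-3.139, -0.002, 3.051]
force: [-0.6, 0.2, 0.1]
grip_width: 0.0511
finger_force: 0.0
```

>>> move_arm:
  moves:
    - [[0.6, -0.036, -0.128, 0.12, 0, 0, 0.0231], [0.6, -0.036, -0.128, 0.12, 0, 0, 0.0231], [0.6, -0.036, -0.128, 0.12, 0, 0, 0.0231], [0.6, -0.036, -0.128, 0.12, 0, 0, 0.0231], [0.6, -0.036, -0.128, 0.12, 0, 0, 0.0231]]

```text
clock: 2.2
position: [0.6324, -0.0093, 0.0973]
tool_rot: [-3.139, -0.004, 2.908]
force: [-0.4, 0.1, 0.3]
grip_width: 0.0513
finger_force: 0.0
```

```bash
python3 - <<'E'
from h import *
bot.grab_frame('wrist')
s=bot.observe();p=bot.camera_params('wrist');f=bot.grab_frame('wrist')
np.savez('w2.npz',**p)
plan((.634,-.0105,.003,2.9))
cv2.imwrite('pics/w2.png',cv2.convertScaleAbs(cv2.resize(f[:,:,::-1],(784,588),interpolation=cv2.INTER_CUBIC),alpha=1.5))
E
```

```text
now 2.3 [ 0.6337 -0.0056  0.1001] [ 3.141e+00 -1.000e-03  2.911e+00] w 0.0514 ff 0.0 F [-0.2  0.7  0.1]
(0.634, -0.0105, 0.003, 2.9) -> [-0.0015 -0.0048  0.0971] [ 0.0001 -0.0002  0.0018] len 0.097 deg 0.6
```

View pics/w2.png

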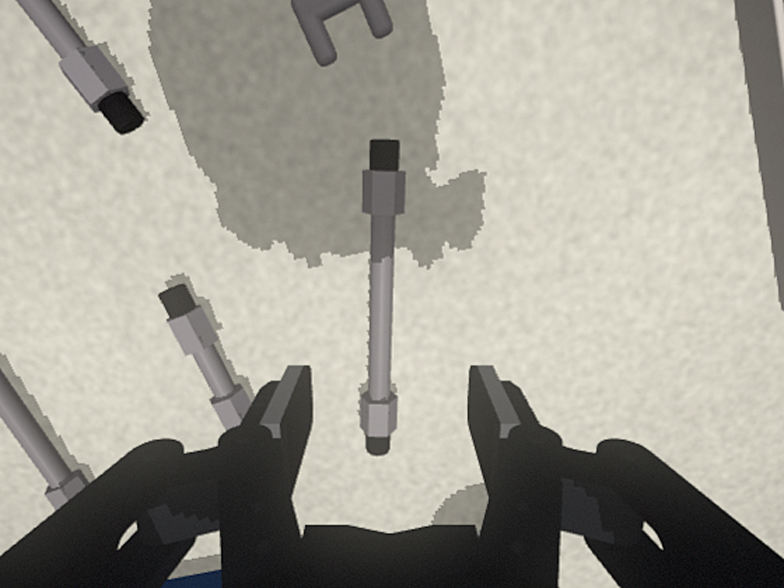

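The wrist view shows the long column between the fingers, with ends at (385,140) and (377,454).

```bash
python3 - <<'E'
from h import *
p=dict(np.load('w2.npz'))
c=lambda q:(np.array(q)+.5)/1.4-.5
A,B=w(p,c((385,140)),.009),w(p,c((377,454)),.009);d=B-A;print((A+B)/2,np.linalg.norm(d),np.arctan2(d[1],d[0]))
m=(A+B)/2
plan((m[0],m[1],.003,np.pi+np.arctan2(d[1],d[0])))
plan((.6,.1,.12,3.05),(.5703,.291,.12,np.pi+.133),(.5703,.291,.02,np.pi+.133),start=(m[0],m[1],.12,np.pi+np.arctan2(d[1],d[0])))
E
```

```text
[ 0.63697086 -0.01126872  0.009     ] 0.17055225112267006 -0.26190135828614436
now 2.3 [ 0.6337 -0.0056  0.1001] [ 3.141e+00 -1.000e-03  2.911e+00] w 0.0514 ff 0.0 F [-0.2  0.7  0.1]
(np.float64(0.6369708562020591), np.float64(-0.011268721214884697), 0.003, np.float64(2.879691295303649)) -> [-0.0046 -0.0048  0.0971] [ 0.0001 -0.0002  0.005 ] len 0.097 deg 1.8
(0.6, 0.1, 0.12, 3.05) -> [0.0645 0.0979 0.    ] [ 0.      0.     -0.0271] len 0.117 deg 9.8
(0.5703, 0.291, 0.12, 3.274592653589793) -> [0.047  0.1875 0.    ] [-0.      0.     -0.0357] len 0.193 deg 12.9
(0.5703, 0.291, 0.02, 3.274592653589793) -> [ 0.  -0.   0.1] [0. 0. 0.] len 0.1 deg 0.0
```

>>> move_arm:
  moves:
    - [[0.6, -0.003, -0.005, 0.04, 0, 0, 0.005], [0.6, -0.003, -0.005, 0.075, 0, 0, 0.005], [0.6, -0.003, -0.005, 0.097, 0, 0, 0.005], [0.6, -0.003, -0.005, 0.097, 0, 0, 0.005], [0, -0.003, -0.005, 0.097, 0, 0, 0.005]]

```text
clock: 2.8
position: [0.6364, -0.0112, 0.0046]
tool_rot: [3.141, 0.001, 2.881]
force: [1.1, 0.1, -0.7]
grip_width: 0.0383
finger_force: 0.0
```

>>> move_arm:
  moves:
    - [[0, 0, 0, 0, 0, 0, 0], [0, 0, 0, 0, 0, 0, 0], [0, 0, 0, 0, 0, 0, 0], [0, 0, 0, 0, 0, 0, 0]]

```text
clock: 3.2
position: [0.6368, -0.0123, 0.0052]
tool_rot: [3.14, 0.002, 2.879]
force: [-2.7, 1.4, 11.5]
grip_width: 0.0098
finger_force: 48.9
```

>>> move_arm:
  moves:
    - [[0, 0, 0, -0.02, 0, 0, 0], [0, 0, 0, -0.05, 0, 0, 0], [0, 0, 0, -0.08, 0, 0, 0], [0, 0, 0, -0.11, 0, 0, 0], [0, 0, 0, -0.12, 0, 0, 0]]

```text
clock: 3.7
position: [0.6372, -0.0128, 0.1273]
tool_rot: [3.14, 0.005, 2.879]
force: [0.8, -0.3, -1.3]
grip_width: 0.0099
finger_force: 49.3
```

```bash
python3 - <<'E'
from h import *
bot.grab_frame('wrist');p=bot.camera_params('wrist');f=bot.grab_frame('wrist')
np.savez('w3.npz',**p)
plan()
cv2.imwrite('pics/w3.png',cv2.convertScaleAbs(cv2.resize(f[:,:,::-1],(784,588),interpolation=cv2.INTER_CUBIC),alpha=1.5))
E
```

```text
now 3.8 [ 0.6365 -0.0127  0.1252] [3.141e+00 3.000e-03 2.879e+00] w 0.0092 ff 49.34492468833923 F [ 0.7 -0.5 -0.9]
```

View pics/w3.png

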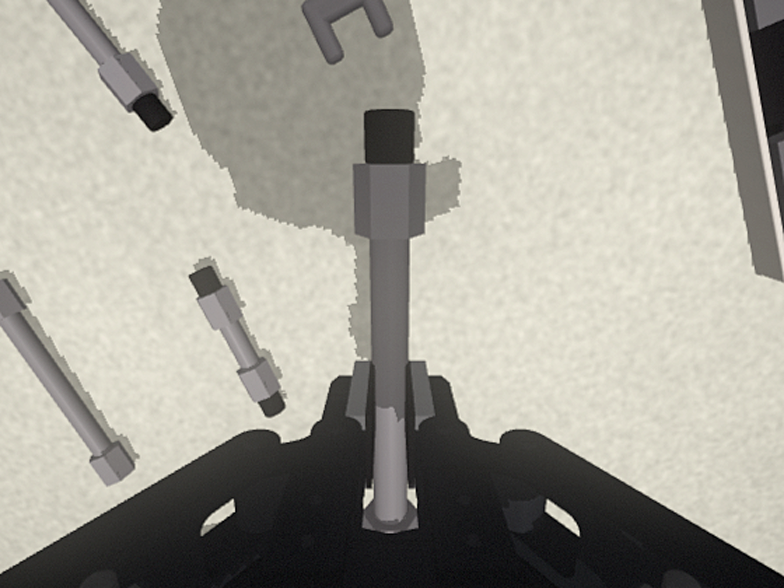

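The column is held: its top plug end is at (389,110), the hex joint at (389,237) and the near joint at about (389,517). I'll compare these with a level column, and measure the short one from its ends at (203,267) and (274,413).

```bash
python3 - <<'E'
from h import *
p=dict(np.load('w3.npz'))
c=lambda q:(np.array(q)+.5)/1.4-.5
s=bot.observe();P=s['position'];R=Ro.from_euler('xyz',s['tool_rot'])
for off in(-.004,0,.004):
  for h in (.004,.008):
    print(off,h,[((px(p,P+R.apply([x+off,0,-h]))+.5)*1.4-.5).round(0).tolist() for x in(.084,.05,-.05,-.084)])
A,B=w(p,c((203,267)),.009),w(p,c((274,413)),.009);d=B-A;print('short',(A+B)/2,np.linalg.norm(d),np.arctan2(d[1],d[0]))
plan((.6,.1,.12,3.05),(.5703,.291,.12,np.pi+.133),(.5703,.291,.018,np.pi+.133))
E
```

```text
-0.004 0.004 [[384.0, 129.0], [384.0, 249.0], [385.0, 520.0], [386.0, 593.0]]
-0.004 0.008 [[384.0, 129.0], [384.0, 252.0], [385.0, 529.0], [385.0, 602.0]]
0 0.004 [[384.0, 114.0], [384.0, 236.0], [385.0, 511.0], [386.0, 585.0]]
0 0.008 [[384.0, 113.0], [384.0, 238.0], [385.0, 520.0], [385.0, 594.0]]
0.004 0.004 [[384.0, 99.0], [384.0, 222.0], [385.0, 502.0], [386.0, 576.0]]
0.004 0.008 [[384.0, 97.0], [384.0, 224.0], [385.0, 510.0], [385.0, 586.0]]
short [ 0.6478683  -0.10603016  0.009     ] 0.0993940650896309 0.0793107106603564
now 3.8 [ 0.6365 -0.0127  0.1252] [3.141e+00 3.000e-03 2.879e+00] w 0.0092 ff 49.34492468833923 F [ 0.7 -0.5 -0.9]
(0.6, 0.1, 0.12, 3.05) -> [0.0646 0.0994 0.0051] [ 0.0001  0.0005 -0.0272] len 0.119 deg 9.8
(0.5703, 0.291, 0.12, 3.274592653589793) -> [0.047  0.1875 0.    ] [-0.      0.     -0.0357] len 0.193 deg 12.9
(0.5703, 0.291, 0.018, 3.274592653589793) -> [ 0.    -0.     0.102] [0. 0. 0.] len 0.102 deg 0.0
```

>>> move_arm:
  moves:
    - [[0, 0.012, 0.02, 0, 0, 0, -0.005], [0, 0.032, 0.05, 0, 0, 0, -0.014], [0, 0.05, 0.08, 0.004, 0, 0, -0.021], [0, 0.065, 0.099, 0.005, 0, 0.0005, -0.0272], [0, 0.065, 0.099, 0.005, 0, 0.0005, -0.0272]]

```text
clock: 4.3
position: [0.5966, 0.1036, 0.1167]
tool_rot: [3.14, -0.006, 3.056]
force: [1.0, 0.4, -1.5]
grip_width: 0.0099
finger_force: 49.4
```

>>> move_arm:
  moves:
    - [[0, 0.012, 0.045, 0, 0, 0, -0.009], [0, 0.024, 0.094, 0, 0, 0, -0.018], [0, 0.036, 0.14, 0, 0, 0, -0.027], [0, 0.047, 0.175, 0, 0, 0, -0.0357], [0, 0.047, 0.187, 0, 0, 0, -0.0357]]

```text
clock: 4.8
position: [0.5668, 0.2943, 0.1172]
tool_rot: [3.139, -0.005, -3.003]
force: [-0.6, 0.1, -2.2]
grip_width: 0.0094
finger_force: 49.4
```

```bash
python3 - <<'E'
from h import *
bot.grab_frame('top')
plan((.5703,.291,.014,np.pi+.133))
E
```

```text
now 4.85 [0.5677 0.2942 0.1173] [ 3.139 -0.004 -3.005] w 0.0094 ff 49.421095848083496 F [-2.   2.1 -2.1]
(0.5703, 0.291, 0.014, 3.274592653589793) -> [-0.0026 -0.0038  0.1032] [ 0.0004 -0.0007  0.0006] len 0.103 deg 0.3
```

>>> move_arm:
  moves:
    - [[0, -0.003, -0.004, 0.03, 0, -0.0007, 0.0006], [0, -0.003, -0.004, 0.06, 0, -0.0007, 0.0006], [0, -0.003, -0.004, 0.073, 0, -0.0007, 0.0006], [0, -0.003, -0.004, 0.073, 0, -0.0007, 0.0006], [0, -0.003, -0.004, 0.073, 0, -0.0007, 0.0006]]

```text
clock: 5.35
position: [0.5728, 0.2863, 0.0461]
tool_rot: [3.141, 0.002, -3.014]
force: [0.2, 1.2, -1.1]
grip_width: 0.0094
finger_force: 49.4
```

```bash
python3 - <<'E'
from h import *
plan((.5703,.291,.014,np.pi+.133))
E
```

```text
now 5.35 [0.5728 0.2863 0.0461] [ 3.141e+00  2.000e-03 -3.014e+00] w 0.0094 ff 49.43203568458557 F [ 0.2  1.2 -1.1]
(0.5703, 0.291, 0.014, 3.274592653589793) -> [0.0019 0.005  0.0321] [ 0.0002  0.0003 -0.0008] len 0.033 deg 0.3
```

>>> move_arm:
  moves:
    - [[0, 0.002, 0.004, 0.0, 0, 0, -0.0005], [0, 0.002, 0.004, 0.0, 0, 0, -0.0005], [0, 0.002, 0.004, 0.01, 0, 0, -0.0005], [0, 0.002, 0.004, 0.017, 0, 0, -0.0005], [0, 0.002, 0.004, 0.017, 0, 0, -0.0005]]

```text
clock: 5.85
position: [0.5691, 0.2899, 0.0271]
tool_rot: [3.141, -0.0, -3.01]
force: [0.1, -0.4, -1.6]
grip_width: 0.0096
finger_force: 49.4
```

```bash
python3 - <<'E'
from h import *
plan((.5703,.291,.014,np.pi+.133))
E
```

```text
now 5.85 [0.5691 0.2899 0.0271] [ 3.141 -0.    -3.01 ] w 0.0096 ff 49.4161981344223 F [ 0.1 -0.4 -1.6]
(0.5703, 0.291, 0.014, 3.274592653589793) -> [-0.0013  0.0009  0.0131] [ 0.     -0.     -0.0002] len 0.013 deg 0.1
```

>>> move_arm:
  moves:
    - [[0, -0.001, 0.001, 0.006, 0, 0, 0], [0, -0.001, 0.001, 0.012, 0, 0, 0], [0, -0.001, 0.001, 0.013, 0, 0, 0], [0, -0.001, 0.001, 0.013, 0, 0, 0]]

```text
clock: 6.25
position: [0.5705, 0.2913, 0.0151]
tool_rot: [3.141, 0.001, -3.01]
force: [0.4, -0.1, -1.7]
grip_width: 0.0097
finger_force: 49.4
```

>>> move_arm:
  moves:
    - [[0.35, 0, 0, 0, 0, 0, 0], [0.35, 0, 0, 0, 0, 0, 0], [0.35, 0, 0, 0, 0, 0, 0], [0.35, 0, 0, -0.02, 0, 0, 0], [0.35, 0, 0, -0.04, 0, 0, 0]]

```text
clock: 6.75
position: [0.5703, 0.2913, 0.0557]
tool_rot: [3.141, 0.001, -3.01]
force: [-0.3, 0.0, 1.2]
grip_width: 0.0299
finger_force: 0.0
```

>>> move_arm:
  moves:
    - [[0.35, 0, 0, -0.04, 0, 0, 0], [0.35, 0, 0, -0.09, 0, 0, 0], [0.35, 0, 0, -0.1, 0, 0, 0]]

```text
clock: 7.05
position: [0.5725, 0.2924, 0.1611]
tool_rot: [3.138, 0.008, -3.01]
force: [0.6, 0.3, 0.3]
grip_width: 0.03
finger_force: 0.0
```

```bash
python3 - <<'E'
from h import *
p=bot.camera_params('wrist');f=bot.grab_frame('wrist')
np.savez('w4.npz',**p)
plan((.61,.08,.13,3.25),(.6475,-.106,.1,np.pi+.085))
cv2.imwrite('pics/w4.png',cv2.convertScaleAbs(f[:,:,::-1],alpha=1.5))
E
```

```text
now 7.1 [0.5723 0.2922 0.1603] [ 3.138  0.007 -3.01 ] w 0.03 ff 0.0 F [0.7 0.6 1.4]
(0.61, 0.08, 0.13, 3.25) -> [-0.0093 -0.2155  0.0297] [0.0006 0.0012 0.0037] len 0.218 deg 1.4
(0.6475, -0.106, 0.1, 3.226592653589793) -> [-0.0172 -0.189   0.03  ] [-0.     -0.      0.0037] len 0.192 deg 1.3
```

View pics/w4.png

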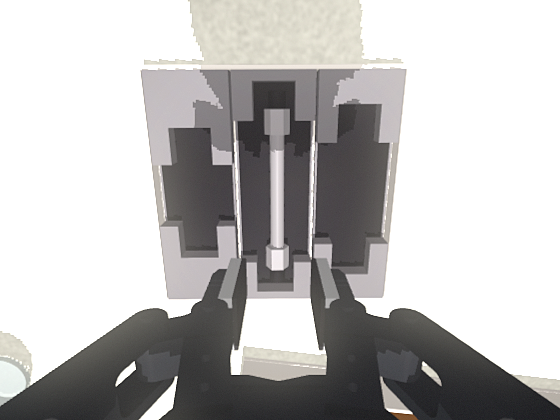

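The long column lies in the middle pocket, with its fittings at (277,122) and (277,258), centred. Next is the short column.

>>> move_arm:
  moves:
    - [[0.35, -0.009, -0.215, 0.03, 0, 0.001, 0.004], [0.35, -0.009, -0.215, 0.03, 0, 0.001, 0.004], [0.35, -0.009, -0.215, 0.03, 0, 0.001, 0.004], [0.35, -0.009, -0.215, 0.03, 0, 0.001, 0.004], [0.35, -0.009, -0.215, 0.03, 0, 0.001, 0.004]]

```text
clock: 7.6
position: [0.6078, 0.0732, 0.1241]
tool_rot: [-3.14, -0.006, -3.04]
force: [-0.4, 0.3, 0.1]
grip_width: 0.03
finger_force: 0.0
```

>>> move_arm:
  moves:
    - [[0.6, -0.017, -0.189, 0.03, 0, 0, 0.0037], [0.6, -0.017, -0.189, 0.03, 0, 0, 0.0037], [0.6, -0.017, -0.189, 0.03, 0, 0, 0.0037], [0.6, -0.017, -0.189, 0.03, 0, 0, 0.0037], [0.6, -0.017, -0.189, 0.03, 0, 0, 0.0037]]

```text
clock: 8.1
position: [0.6439, -0.1138, 0.0934]
tool_rot: [-3.14, -0.007, -3.065]
force: [-0.9, -0.0, -0.4]
grip_width: 0.0509
finger_force: 0.0
```

>>> move_arm:
  moves:
    - [[0.6, 0, 0, 0, 0, 0, 0], [0.6, 0, 0, 0, 0, 0, 0], [0.6, 0, 0, 0, 0, 0, 0]]

```text
clock: 8.4
position: [0.6447, -0.1051, 0.095]
tool_rot: [3.14, -0.005, -3.056]
force: [0.1, -0.3, 0.1]
grip_width: 0.0514
finger_force: 0.0
```

```bash
python3 - <<'E'
from h import *
p=bot.camera_params('wrist');f=bot.grab_frame('wrist')
np.savez('w5.npz',**p)
plan((.6475,-.106,.003,np.pi+.085))
cv2.imwrite('pics/w5.png',cv2.convertScaleAbs(cv2.resize(f[:,:,::-1],(784,588),interpolation=cv2.INTER_CUBIC),alpha=1.5))
E
```

```text
now 8.45 [ 0.6447 -0.1053  0.0952] [ 3.14  -0.005 -3.056] w 0.0511 ff 0.0 F [ 0.1 -0.  -0.3]
(0.6475, -0.106, 0.003, 3.226592653589793) -> [-0.0032 -0.0011  0.0921] [ 0.0002 -0.0008  0.    ] len 0.092 deg 0.3
```

View pics/w5.png

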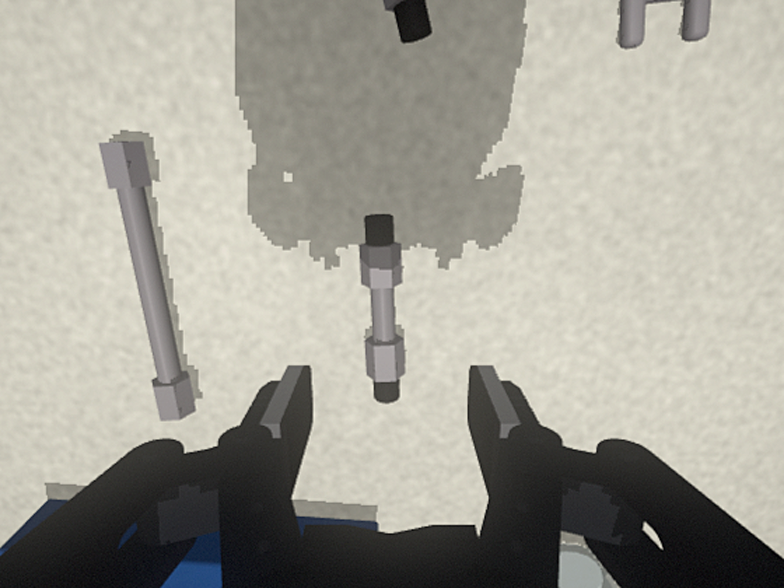

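The short column's ends are at (379,215) and (387,402), and its bare tube runs from row 288 to 338.

```bash
python3 - <<'E'
from h import *
p=dict(np.load('w5.npz'))
c=lambda q:(np.array(q)+.5)/1.4-.5
for a,b in(((379,215),(387,402)),((381,288),(383.5,338))):
  A,B=w(p,c(a),.009),w(p,c(b),.009);d=B-A;m=(A+B)/2;print(m,np.linalg.norm(d),np.arctan2(d[1],d[0]))
  plan((m[0],m[1],.003,np.pi+.085))
E
```

```text
[ 0.64927079 -0.10655066  0.009     ] 0.10065738396989335 0.12191551533364059
now 8.45 [ 0.6447 -0.1053  0.0952] [ 3.14  -0.005 -3.056] w 0.0511 ff 0.0 F [ 0.1 -0.  -0.3]
(np.float64(0.6492707932567798), np.float64(-0.10655066155680404), 0.003, 3.226592653589793) -> [-0.0049 -0.0018  0.0921] [ 0.0002 -0.0008  0.    ] len 0.092 deg 0.3
[ 0.64893923 -0.10707505  0.009     ] 0.026986166919588744 0.12817808713926143
now 8.45 [ 0.6447 -0.1053  0.0952] [ 3.14  -0.005 -3.056] w 0.0511 ff 0.0 F [ 0.1 -0.  -0.3]
(np.float64(0.6489392346605665), np.float64(-0.10707504501462331), 0.003, 3.226592653589793) -> [-0.0045 -0.0022  0.0921] [ 0.0002 -0.0008  0.    ] len 0.092 deg 0.3
```

>>> move_arm:
  moves:
    - [[0.6, -0.0045, -0.002, 0.04, 0, -0.0008, -0.005], [0.6, -0.0045, -0.002, 0.06, 0, -0.0008, -0.005], [0.6, -0.0045, -0.002, 0.06, 0, -0.0008, -0.005], [0.6, -0.0045, -0.002, 0.06, 0, -0.0008, -0.005], [0.6, -0.0045, -0.002, 0.06, 0, -0.0008, -0.005]]

```text
clock: 8.95
position: [0.6498, -0.1081, 0.0365]
tool_rot: [3.141, 0.002, -3.026]
force: [-0.0, -0.1, 0.5]
grip_width: 0.0508
finger_force: 0.0
```

```bash
python3 - <<'E'
from h import *
plan((.649,-.1067,.004,np.pi+.115))
E
```

```text
now 8.95 [ 0.6498 -0.1081  0.0365] [ 3.141e+00  2.000e-03 -3.026e+00] w 0.0508 ff 0.0 F [-0.  -0.1  0.5]
(0.649, -0.1067, 0.004, 3.2565926535897933) -> [0.0007 0.0015 0.0325] [0.0001 0.0003 0.    ] len 0.033 deg 0.1
```

>>> move_arm:
  moves:
    - [[0.6, 0.001, 0.001, 0.02, 0, 0, 0], [0.6, 0.001, 0.001, 0.032, 0, 0, 0], [0.6, 0.001, 0.001, 0.032, 0, 0, 0], [0.2, 0.001, 0.001, 0.032, 0, 0, 0], [0, 0.001, 0.001, 0.032, 0, 0, 0]]

```text
clock: 9.45
position: [0.6484, -0.1075, 0.0039]
tool_rot: [3.141, 0.001, -3.027]
force: [0.1, -0.2, -0.5]
grip_width: 0.0232
finger_force: 0.0
```

>>> move_arm:
  moves:
    - [[0, 0, 0, 0, 0, 0, 0], [0, 0, 0, 0, 0, 0, 0], [0, 0, 0, 0, 0, 0, 0], [0, 0, 0, 0, 0, 0, 0]]

```text
clock: 9.85
position: [0.6483, -0.1075, 0.0039]
tool_rot: [3.141, 0.001, -3.027]
force: [-0.9, 0.6, 5.9]
grip_width: 0.0094
finger_force: 48.8
```

>>> move_arm:
  moves:
    - [[0, 0, 0, -0.03, 0, 0, 0], [0, 0, 0, -0.06, 0, 0, 0], [0, 0, 0, -0.09, 0, 0, 0], [0, 0, 0, -0.11, 0, 0, 0], [0, 0, 0, -0.11, 0, 0, 0]]

```text
clock: 10.35
position: [0.6494, -0.1078, 0.1165]
tool_rot: [-3.141, 0.005, -3.027]
force: [0.4, 0.2, -1.3]
grip_width: 0.0095
finger_force: 49.1
```

```bash
python3 - <<'E'
from h import *
p=bot.camera_params('wrist');f=bot.grab_frame('wrist')
np.savez('w6.npz',**p)
s=bot.observe();P=s['position'];R=Ro.from_euler('xyz',s['tool_rot'])
for h in (.004,.008):
    print(h,[((px(p,P+R.apply([x,0,-h]))+.5)*1.4-.5).round(0).tolist() for x in(.049,.035,.015,-.015)])
plan((.62,.02,.115,np.pi+.12),(.579,.2238,.115,np.pi+.133))
cv2.imwrite('pics/w6.png',cv2.convertScaleAbs(cv2.resize(f[:,:,::-1],(784,588),interpolation=cv2.INTER_CUBIC)[150:588,150:650],alpha=1.5))
E
```

```text
0.004 [[386.0, 237.0], [386.0, 282.0], [387.0, 343.0], [387.0, 425.0]]
0.008 [[386.0, 239.0], [386.0, 286.0], [386.0, 348.0], [387.0, 432.0]]
now 10.4 [ 0.6486 -0.1076  0.1145] [ 3.141e+00  3.000e-03 -3.027e+00] w 0.0094 ff 49.116700887680054 F [-0.7  0.8 -1.5]
(0.62, 0.02, 0.115, 3.2615926535897932) -> [ 0.0138  0.13   -0.0005] [ 0.      0.0004 -0.0008] len 0.131 deg 0.3
(0.579, 0.2238, 0.115, 3.274592653589793) -> [0.0163 0.2072 0.    ] [-0.      0.     -0.0021] len 0.208 deg 0.7
```

View pics/w6.png

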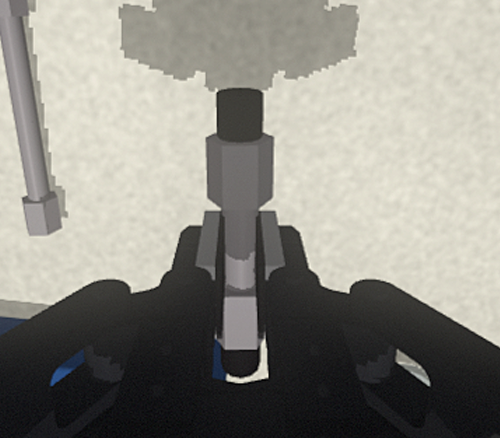

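The short column is held and centred: its tip is at row 238 against a predicted 237–239. I'm carrying it to the short pocket.

>>> move_arm:
  moves:
    - [[0, 0.003, 0.03, 0, 0, 0, 0], [0, 0.006, 0.065, 0, 0, 0, 0], [0, 0.01, 0.1, 0, 0, 0, 0], [0, 0.014, 0.13, 0, 0, 0.0004, -0.0008], [0, 0.014, 0.13, 0, 0, 0.0004, -0.0008]]

```text
clock: 10.9
position: [0.6177, 0.0252, 0.1121]
tool_rot: [3.138, -0.004, -3.016]
force: [0.9, -0.1, -0.9]
grip_width: 0.0098
finger_force: 49.2
```

>>> move_arm:
  moves:
    - [[0, 0.004, 0.045, 0, 0, 0, 0], [0, 0.008, 0.093, 0, 0, 0, -0.001], [0, 0.012, 0.14, 0, 0, 0, -0.002], [0, 0.016, 0.18, 0, 0, 0, -0.002], [0, 0.016, 0.206, 0, 0, 0, -0.002]]

```text
clock: 11.4
position: [0.577, 0.2256, 0.1124]
tool_rot: [3.14, -0.004, -3.007]
force: [-0.7, 0.6, 0.3]
grip_width: 0.0096
finger_force: 49.2
```

>>> move_arm:
  moves:
    - [[0, 0, 0, 0, 0, 0, 0], [0, 0, 0, 0.03, 0, 0, 0], [0, 0, 0, 0.06, 0, 0, 0], [0, 0, 0, 0.065, 0, 0, 0], [0, 0, 0, 0.065, 0, 0, 0]]

```text
clock: 11.9
position: [0.578, 0.2216, 0.0475]
tool_rot: [-3.142, -0.004, -3.01]
force: [1.2, -0.8, -0.3]
grip_width: 0.0095
finger_force: 49.2
```

```bash
python3 - <<'E'
from h import *
bot.grab_frame('top')
plan((.579,.2238,.013,np.pi+.133))
E
```

```text
now 11.95 [0.5787 0.2221 0.0487] [ 3.141e+00 -3.000e-03 -3.010e+00] w 0.0097 ff 49.22313451766968 F [ 0.1  0.1 -0.7]
(0.579, 0.2238, 0.013, 3.274592653589793) -> [-0.0006  0.0016  0.0357] [ 0.0001 -0.0004 -0.0002] len 0.036 deg 0.2
```

>>> move_arm:
  moves:
    - [[0, 0, 0.0015, 0.01, 0, -0.0004, 0], [0, 0, 0.0015, 0.022, 0, -0.0004, 0], [0, 0, 0.0015, 0.03, 0, -0.0004, 0], [0, 0, 0.0015, 0.035, 0, -0.0004, 0], [0, 0, 0.0015, 0.035, 0, -0.0004, 0]]

```text
clock: 12.45
position: [0.5778, 0.2242, 0.0131]
tool_rot: [3.141, -0.001, -3.009]
force: [0.1, 0.0, -1.2]
grip_width: 0.0096
finger_force: 49.3
```

>>> move_arm:
  moves:
    - [[0, 0, 0, 0, 0, 0, 0], [0.35, 0, 0, 0, 0, 0, 0], [0.35, 0, 0, 0, 0, 0, 0], [0.35, 0, 0, 0, 0, 0, 0], [0.35, 0, 0, 0, 0, 0, 0]]

```text
clock: 12.95
position: [0.5781, 0.2242, 0.0134]
tool_rot: [3.141, 0.0, -3.009]
force: [0.6, -0.1, 0.5]
grip_width: 0.0303
finger_force: 0.0
```

>>> move_arm:
  moves:
    - [[0.35, 0, 0, -0.03, 0, 0, 0], [0.35, 0, 0, -0.07, 0, 0, 0], [0.35, 0, 0, -0.1, 0, 0, 0], [0.35, 0, 0, -0.13, 0, 0, 0], [0.35, 0, 0, -0.14, 0, 0, 0]]

```text
clock: 13.45
position: [0.5792, 0.2245, 0.1565]
tool_rot: [3.14, 0.004, -3.009]
force: [-0.2, -0.0, -0.5]
grip_width: 0.0299
finger_force: 0.0
```

```bash
python3 - <<'E'
from h import *
p=bot.camera_params('wrist');f=bot.grab_frame('wrist')
np.savez('w7.npz',**p)
plan((.51,.04,.14,3.35),(.4585,-.1242,.1,np.pi+.316))
cv2.imwrite('pics/w7.png',cv2.convertScaleAbs(f[:,:,::-1],alpha=1.5))
E
```

```text
now 13.5 [0.5792 0.2245 0.1565] [ 3.14   0.004 -3.009] w 0.0298 ff 0.0 F [0.7 0.  2.4]
(0.51, 0.04, 0.14, 3.35) -> [ 0.093  -0.1738  0.0158] [ 0.0003  0.0007 -0.0121] len 0.198 deg 4.4
(0.4585, -0.1242, 0.1, 3.457592653589793) -> [ 0.0844 -0.15    0.04  ] [ 0.      0.     -0.0171] len 0.177 deg 6.2
```

View pics/w7.png

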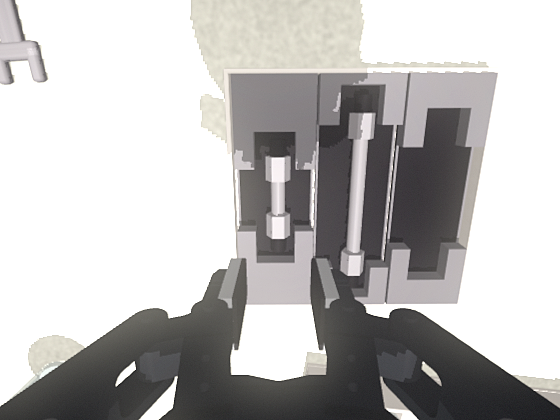

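The short column lies centred in the short pocket at (278,195), and the long one is undisturbed. Next is the medium column.

>>> move_arm:
  moves:
    - [[0.35, 0.093, -0.174, 0.016, 0, 0.0007, -0.012], [0.35, 0.093, -0.174, 0.016, 0, 0.0007, -0.012], [0.35, 0.093, -0.174, 0.016, 0, 0.0007, -0.012], [0.35, 0.093, -0.174, 0.016, 0, 0.0007, -0.012], [0.35, 0.093, -0.174, 0.016, 0, 0.0007, -0.012]]

```text
clock: 14.0
position: [0.5061, 0.033, 0.1359]
tool_rot: [-3.141, -0.008, -2.941]
force: [1.0, 1.5, 0.3]
grip_width: 0.0301
finger_force: 0.0
```

>>> move_arm:
  moves:
    - [[0.6, 0.084, -0.15, 0.04, 0, 0, -0.017], [0.6, 0.084, -0.15, 0.04, 0, 0, -0.017], [0.6, 0.084, -0.15, 0.04, 0, 0, -0.017], [0.6, 0.084, -0.15, 0.04, 0, 0, -0.017], [0.6, 0.084, -0.15, 0.04, 0, 0, -0.017]]

```text
clock: 14.5
position: [0.4552, -0.1282, 0.0959]
tool_rot: [3.14, -0.007, -2.832]
force: [-0.3, 0.7, -0.7]
grip_width: 0.0509
finger_force: 0.0
```

>>> move_arm:
  moves:
    - [[0.6, 0, 0, 0, 0, 0, 0], [0.6, 0, 0, 0, 0, 0, 0], [0.6, 0, 0, 0, 0, 0, 0]]

```text
clock: 14.8
position: [0.4579, -0.1236, 0.0974]
tool_rot: [3.14, -0.004, -2.825]
force: [0.4, -0.3, -0.4]
grip_width: 0.0515
finger_force: 0.0
```

```bash
python3 - <<'E'
from h import *
p=bot.camera_params('wrist');f=bot.grab_frame('wrist')
np.savez('w8.npz',**p)
plan((.4585,-.1242,.004,np.pi+.316))
cv2.imwrite('pics/w8.png',cv2.convertScaleAbs(cv2.resize(f[:,:,::-1],(784,588),interpolation=cv2.INTER_CUBIC),alpha=1.5))
E
```

```text
now 14.85 [ 0.4579 -0.1237  0.0974] [ 3.14  -0.004 -2.825] w 0.0513 ff 0.0 F [0.  0.4 0.6]
(0.4585, -0.1242, 0.004, 3.457592653589793) -> [-0.0008 -0.0008  0.0934] [ 0.0002 -0.0006  0.0001] len 0.093 deg 0.2
```

View pics/w8.png

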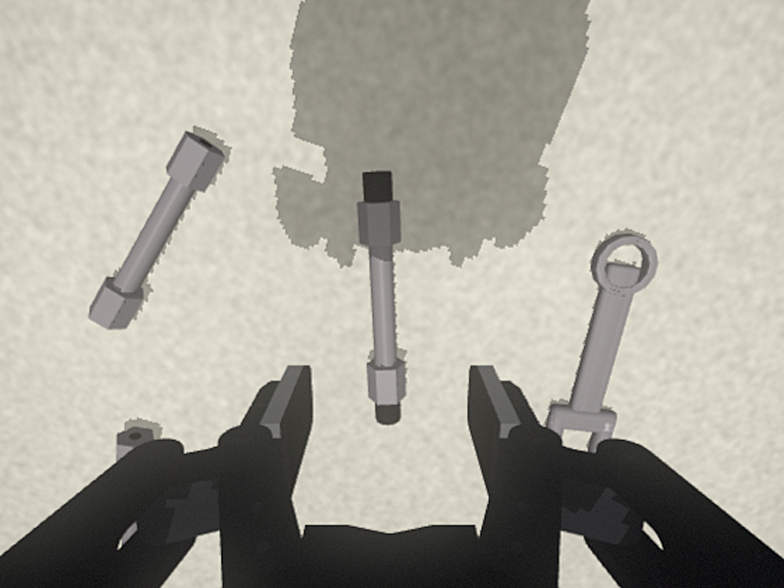

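The medium column's ends are at (377,172) and (388,423).

```bash
python3 - <<'E'
from h import *
p=dict(np.load('w8.npz'))
c=lambda q:(np.array(q)+.5)/1.4-.5
A,B=w(p,c((377,172)),.009),w(p,c((388,423)),.009);d=B-A;m=(A+B)/2;print(m,np.linalg.norm(d),np.arctan2(d[1],d[0]))
plan((m[0],m[1],.0035,np.pi+np.arctan2(d[1],d[0])))
E
```

```text
[ 0.46051798 -0.12502835  0.009     ] 0.13500748509987576 0.3540693560737935
now 14.85 [ 0.4579 -0.1237  0.0974] [ 3.14  -0.004 -2.825] w 0.0513 ff 0.0 F [0.  0.4 0.6]
(np.float64(0.46051797747143697), np.float64(-0.1250283466871778), 0.0035, np.float64(3.4956620096635866)) -> [-0.0025 -0.0022  0.0939] [ 0.0003 -0.0006 -0.006 ] len 0.094 deg 2.2
```

>>> move_arm:
  moves:
    - [[0.6, -0.0025, -0.002, 0.04, 0, -0.0006, -0.006], [0.6, -0.0025, -0.002, 0.075, 0, -0.0006, -0.006], [0.6, -0.0025, -0.002, 0.093, 0, -0.0006, -0.006], [0.6, -0.0025, -0.002, 0.093, 0, -0.0006, -0.006], [0.6, -0.0025, -0.002, 0.093, 0, -0.0006, -0.006]]

```text
clock: 15.35
position: [0.4603, -0.1255, 0.0048]
tool_rot: [3.14, -0.0, -2.788]
force: [0.1, 0.5, -0.2]
grip_width: 0.0514
finger_force: 0.0
```

>>> move_arm:
  moves:
    - [[0, 0, 0, 0, 0, 0, 0], [0, 0, 0, 0, 0, 0, 0], [0, 0, 0, 0, 0, 0, 0], [0, 0, 0, 0, 0, 0, 0], [0, 0, 0, 0, 0, 0, 0]]

```text
clock: 15.85
position: [0.4606, -0.126, 0.0053]
tool_rot: [3.141, 0.001, -2.789]
force: [-2.4, 0.7, 13.9]
grip_width: 0.0096
finger_force: 48.9
```

>>> move_arm:
  moves:
    - [[0, 0, 0, -0.03, 0, 0, 0], [0, 0, 0, -0.06, 0, 0, 0], [0, 0, 0, -0.09, 0, 0, 0], [0, 0, 0, -0.12, 0, 0, 0], [0, 0, 0, -0.12, 0, 0, 0]]

```text
clock: 16.35
position: [0.4618, -0.1265, 0.1279]
tool_rot: [-3.14, 0.005, -2.79]
force: [0.4, -0.0, -2.5]
grip_width: 0.0095
finger_force: 49.8
```

```bash
python3 - <<'E'
from h import *
p=bot.camera_params('wrist');f=bot.grab_frame('wrist')
s=bot.observe();P=s['position'];R=Ro.from_euler('xyz',s['tool_rot'])
im=cv2.resize(f[:,:,::-1],(784,588),interpolation=cv2.INTER_CUBIC);im=cv2.convertScaleAbs(im,alpha=1.5)
for x in(.0665,.0525,.0325,-.0325):
    q=(px(p,P+R.apply([x,0,-.005]))+.5)*1.4-.5;print(q.round(0));cv2.circle(im,tuple(int(v) for v in q),3,(0,0,255),-1)
cv2.imwrite('pics/w9.png',im[100:,150:650])
plan((.50,.05,.125,3.42),(.54,.21,.125,3.34),(.5608,.3585,.125,np.pi+.133))
E
```

```text
[387. 176.]
[387. 225.]
[388. 291.]
[388. 471.]
now 16.4 [ 0.4611 -0.1264  0.1261] [-3.141e+00  3.000e-03 -2.790e+00] w 0.0095 ff 49.84291613101959 F [-0.7  0.7 -2.8]
(0.5, 0.05, 0.125, 3.42) -> [-0.0974  0.1521  0.0014] [-0.0001  0.0005  0.0117] len 0.181 deg 4.2
(0.54, 0.21, 0.125, 3.34) -> [-0.0824  0.1428  0.    ] [-0.     -0.      0.0127] len 0.165 deg 4.6
(0.5608, 0.3585, 0.125, 3.274592653589793) -> [-0.0497  0.1415  0.    ] [ 0.     -0.      0.0104] len 0.15 deg 3.7
```

View pics/w9.png

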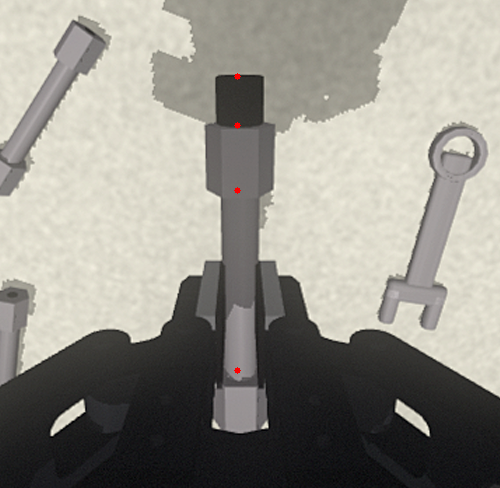

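The medium column is held level and centred, as the predicted marks coincide with its tip and joints. I'm carrying it to the medium pocket.

>>> move_arm:
  moves:
    - [[0, -0.02, 0.032, 0, 0, 0, 0.002], [0, -0.046, 0.072, 0, 0, 0, 0.005], [0, -0.072, 0.112, 0, 0, 0, 0.008], [0, -0.09, 0.14, 0, 0, 0, 0.0117], [0, -0.097, 0.152, 0, 0, 0.0005, 0.0117]]

```text
clock: 16.9
position: [0.4986, 0.0536, 0.1237]
tool_rot: [3.139, -0.004, -2.86]
force: [0.6, -0.4, -1.5]
grip_width: 0.0097
finger_force: 49.8
```

>>> move_arm:
  moves:
    - [[0, -0.02, 0.035, 0, 0, 0, 0.003], [0, -0.042, 0.072, 0, 0, 0, 0.006], [0, -0.062, 0.108, 0, 0, 0, 0.009], [0, -0.082, 0.143, 0, 0, 0, 0.0127], [0, -0.082, 0.143, 0, 0, 0, 0.0127]]

```text
clock: 17.4
position: [0.5379, 0.2155, 0.1234]
tool_rot: [3.138, -0.004, -2.938]
force: [-0.4, 0.4, -1.0]
grip_width: 0.0099
finger_force: 49.8
```

>>> move_arm:
  moves:
    - [[0, -0.012, 0.035, 0, 0, 0, 0.003], [0, -0.025, 0.071, 0, 0, 0, 0.006], [0, -0.037, 0.107, 0, 0, 0, 0.009], [0, -0.05, 0.141, 0, 0, 0, 0.0104], [0, -0.05, 0.141, 0, 0, 0, 0.0104]]

```text
clock: 17.9
position: [0.5581, 0.363, 0.123]
tool_rot: [3.139, -0.005, -3.003]
force: [-0.5, -0.6, -1.8]
grip_width: 0.0097
finger_force: 49.8
```

>>> move_arm:
  moves:
    - [[0, 0, 0, 0, 0, 0, 0], [0, 0, 0, 0.03, 0, 0, 0], [0, 0, 0, 0.06, 0, 0, 0], [0, 0, 0, 0.075, 0, 0, 0], [0, 0, 0, 0.075, 0, 0, 0]]

```text
clock: 18.4
position: [0.5582, 0.3564, 0.0474]
tool_rot: [-3.14, -0.007, -3.009]
force: [-0.6, -0.7, -1.6]
grip_width: 0.0092
finger_force: 49.9
```

```bash
python3 - <<'E'
from h import *
bot.grab_frame('top')
plan((.5608,.3585,.0135,np.pi+.133))
E
```

```text
now 18.45 [0.559  0.3572 0.0491] [-3.141 -0.005 -3.009] w 0.0095 ff 49.85830307006836 F [ 0.5  0.7 -0.5]
(0.5608, 0.3585, 0.0135, 3.274592653589793) -> [-0.0021  0.001   0.0356] [-0.     -0.0008 -0.    ] len 0.036 deg 0.3
```

>>> move_arm:
  moves:
    - [[0, -0.001, 0.001, 0.01, 0, -0.0006, 0], [0, -0.001, 0.001, 0.022, 0, -0.0006, 0], [0, -0.001, 0.001, 0.03, 0, -0.0006, 0], [0, -0.001, 0.001, 0.035, 0, -0.0006, 0], [0, -0.001, 0.001, 0.035, 0, -0.0006, 0]]

```text
clock: 18.95
position: [0.5596, 0.3593, 0.0145]
tool_rot: [3.141, -0.0, -3.008]
force: [-1.0, -1.3, 2.2]
grip_width: 0.0095
finger_force: 50.3
```

>>> move_arm:
  moves:
    - [[0, 0, 0, 0, 0, 0, 0], [0.35, 0, 0, 0, 0, 0, 0], [0.35, 0, 0, 0, 0, 0, 0], [0.35, 0, 0, 0, 0, 0, 0], [0.35, 0, 0, 0, 0, 0, 0]]

```text
clock: 19.45
position: [0.5598, 0.3595, 0.0145]
tool_rot: [3.141, 0.0, -3.008]
force: [0.3, -0.1, -0.2]
grip_width: 0.0302
finger_force: 0.0
```

>>> move_arm:
  moves:
    - [[0.35, 0, 0, -0.03, 0, 0, 0], [0.35, 0, 0, -0.07, 0, 0, 0], [0.35, 0, 0, -0.11, 0, 0, 0], [0.35, 0, 0, -0.15, 0, 0, 0], [0.35, 0, 0, -0.15, 0, 0, 0]]

```text
clock: 19.95
position: [0.5619, 0.3606, 0.1702]
tool_rot: [3.137, 0.007, -3.008]
force: [0.1, 0.5, 0.4]
grip_width: 0.0297
finger_force: 0.0
```

```bash
python3 - <<'E'
from h import *
f=bot.grab_frame('wrist');cv2.imwrite('pics/w10.png',cv2.convertScaleAbs(f[:,:,::-1],alpha=1.5))
plan()
E
```

```text
now 20.0 [0.5609 0.36   0.1673] [ 3.138  0.004 -3.008] w 0.0298 ff 0.0 F [ 0.5  0.3 -1.4]
```

View pics/w10.png

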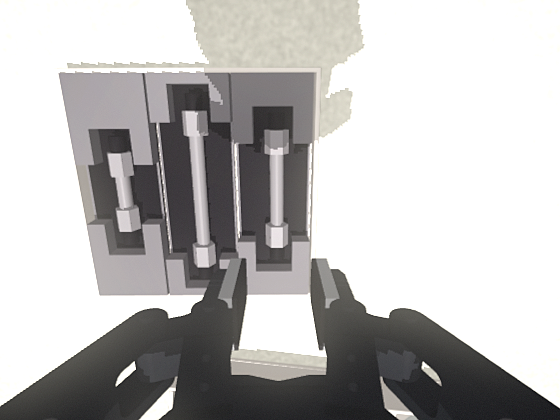

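All three columns lie in their own pockets, at (122,190), (200,190) and (277,188). The bare columns were never touched.

```bash
python3 -c "
from workcell import bot
print(bot.job_done())"
```

```text
the job is handed in; nothing more can be done
None
```

I placed the long, medium and short plugged columns flat in their matching tray pockets, left the two unplugged columns untouched, and handed the job in at about 20 s; the hand-in returned no verdict.

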